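Fit the back bar of a tablet stand and latch it

ROBOT

A 6-joint arm with a two-finger parallel gripper is mounted at the origin on the work surface. World frame = base frame: x ahead of the robot, y to its left, z up, the work surface at z = 0. Lengths are in m, angles in rad, forces in N, time in s.
With the tool pointing down it reaches from about 0.25 to 0.725 m from the base axis. Payload 9.7 kg.
Tool frame: the origin (TCP) lies at the very end of the fingers, on their centre line; the grasp point (between the pads) lies 19 mm behind it (r.pinch_z is the distance from the TCP to the grasp point, in m); z points along the fingers, y is the line along which they close (so a half turn about z gives the same grasp; the last joint's range is limited). The gripper opens to 85 mm and grips with 20 to 120 N. Pads are 22 mm wide; open, the fingers measure 114 mm over their backs; the gripper's body (76 mm by 85 mm) begins 54 mm behind the grasp point. The pads swing forward as they close: fully open they stand 13 mm farther back than shut.
Start: joints at [-1.233, 0.087, 0.176, 1.66, 0, 1.571], TCP at [0.182, -0.519, 0.231] pointing down, gripper open.
Joint ranges: [-3.13, 3.13], [-0.85, 1.81], [-1.15, 1.24], [-2.2, 2.28], [-1.44, 1.52], [-3.14, 3.14]. Speed limits (rad/s): [2.22, 2.22, 2.57, 3.14, 3.14, 3.14].

INTERFACE

Orientations are given as [roll, pitch, yaw] about the fixed x, y, z axes, in that order (R = Rz(yaw) Ry(pitch) Rx(roll)).
In Python, from cell import r, vision, close_job, finder gives the robot as it stands. The module is installed in compiled form; this text tells all that it offers.
- The arm moves only by the tool step_arm, never from a script. Its arguments are lists of equal length, an entry for each row: "xyz": the shift along the tool's x, y, z in mm, a list of three; "dr": the turn, a rotation vector about the tool's x, y, z in degrees, a list of three. A call has 1 to 20 rows; each row shifts and turns the commanded pose from where the row before left it, along the tool's axes as they then stand; what a row does not reach is not made up. A row lasts 1/10 s, in which the tool goes at most 50 mm and 8.59 degrees, less where a joint would pass 70% of its speed; a pose out of reach is approached as far as the arm can. A call is refused whole if a number of a shift passes 50 or a number of a turn 8.59, either way. A call with a gripper value outside its range is refused whole. "grip" is the opening, from 0 (shut) to 1 (fully open), set as the call begins (left out, the last holds). The fingers move at their own pace and stop on an object; "force" is the grip in N (left out, the last holds). Time passes only in rows, so rows that do not move let the fingers close. It gives the time, the measured TCP pose, the force, the opening and the grip force at its end, in the units of the state.
- r.get_obs(): the state, without advancing time (a new reading comes with each control period).
- vision.get_image(name): name is "scene" or "top" or "wrist"; returns the picture (420x560x3 uint8, red, green, blue); there is no depth.
- vision.get_calibration(name): a dict with "intrinsics" (3x3 intrinsics, pixels), "k1" (the pictures are not rectified: a ray, as slopes to the right and down, at radius r is drawn at 1 + k1 r^2 times it, then the intrinsics apply), "origin" and "attitude" of the camera in the world. Camera axes: x right, y down, z forward; pixel columns grow to the right and rows downward; lengths in m; the calibration is good to about 2 mm. A picture is of the moment at which its call begins: read the wrist's pose just before it. get_calibration takes no time and is no camera call; for the wrist camera it gives the pose at the moment of the call.
- close_job(): hands the job in; it is judged then, once.
Trained networks look in the newest picture that a camera, given by its name, has taken for a name from the list of things; names that differ only in an ending like _2 or _b are one class to them, and where a whole thing is asked for, a point or a joint stands for the part that bears it (a point fixed in the world has none). Each returns a list of dicts, best first, with "confidence" (0 to 1); they miss things now and then, are a little off and sometimes report something else, mostly with a low value. They report only what shows in the picture. A call takes as long as a camera call. They do not tell look-alikes from the thing itself.
- finder.search_frame(name, camera): "extent" ([left, top, width, height] in pixels, round what is visible of it).
- finder.silhouettes(name, camera): "pixels" (420x560 bool, what is visible of it) and "extent" ([left, top, width, height] in pixels, round what is visible of it).
The state is a dict: "clock": time; "qpos": joint angles; "joint_vel": joint speeds; "joint_torque": joint torques, N m; "tool_pos": TCP position; "eef_rot": TCP orientation; "wrist_force": force on the tool from outside, world axes, zero at the start; "wrist_torque": the same for the moment, N m; "opening": finger opening in m; "grip_force": force on a finger pad.
Only numpy, scipy, OpenCV 4.12 (cv2) and the standard library are available. Lean on these libraries where they do the work, as an engineer would, in place of code of your own. Each camera call takes 0.05 s, during which the arm holds its last target. There are 200 camera calls.

TASK

Put the tablet stand together: open its latch by flipping the lever all the way over, away from the saddles, lay the long wooden bar gently, without dropping it, across the two saddles so that it lies flat in both and sticks out about equally at each end, let go of it, and then flip the lever fully back so that the keeper locks over the bar. Use the long bar, not the short spare, and leave the spare, the glassware, the mug and the phone where they are.

Things in the scene. Friction and masses are not known exactly. Their poses are not given: they have to be found in the camera images.
- bar: The long dark wooden bar, 26 (its x) x 200 (its y) x 16 mm high, about 70 g, lying flat and loose on the desk. Origin: centre of its underside. Its long axis is y; either way round is right.
- spare_bar: A shorter spare bar of the same wood, 26 (x) x 130 (y) x 16 mm, lying beside the long bar, 65 to 75 mm from it centre to centre, nearly parallel. Not to be used. Origin: centre of its underside.
- stand: Aluminium tablet stand, fixed. Origin: on the desk under its middle; y runs along the line of the two saddles. Uprights at y = +75 and -75 mm (16 mm thick, x -26 to 26), each topped by a U saddle. The latch is on the +y upright's -x side. Between the uprights only an 8 mm high base strip; along x = 68 to 80 mm a 26 mm high ledge. The laid bar lies along y: underside z = 85, top 101 mm.
- saddle_latch (a point): Centre of the floor of the saddle at the latch: stand (0, +75, 85) mm; axes as the stand's. Open-topped slot along y, 32 mm wide in x (-16 to +16 mm), 15 mm deep (wall tops at z = 100 mm).
- saddle_plain (a point): Centre of the floor of the other, plain saddle, of the same shape: stand (0, -75, 85) mm.
- lever_pivot (a point): Pivot of the cam lever, stand (-50, +75, 124) mm, its axis along the stand's y; axes as the stand's. It sits between two cheeks (x -61 to -39, y 62 to 88, up to z = 134 mm) on the latch housing (x -86 to -26, y 62 to 88, top z = 100 mm).
- lever_tip (a point): Tip of the cam lever, a dark straight handle 71 mm long from pivot to tip, 10 mm thick, 18 mm wide in y near its tip.
- lever (a joint): Cam lever angle, 0 to 1.2 rad. 0 (closed): leans 0.6 rad from upright to the stand's +x, over the bar line; 0.6: upright; 1.2 (open): leans 0.6 rad to the stand's -x, away from the bar line. Starts at 0 to 0.25. Light friction (0.07 N m, some 3 N at 25 mm above the pivot); stays where left; push it along the stand's x.
- carafe: Glass carafe with a cork, loose, 80 mm in diameter, 202 mm tall, about 0.6 kg, standing between the stand and the bar. Origin: centre of its underside. Do not disturb.
- tumbler: Glass tumbler, loose, 68 mm in diameter at the rim, 85 mm tall, standing near one end of the long bar on its -x side, about 120 mm from the bar's centre: in the bar's frame at x = -80 to -90, y = +82 to +92 mm. Origin: centre of its underside. Do not disturb.
- mug: White mug, loose, 76 mm in diameter, 88 mm tall, with a handle, standing beyond the stand's ledge on its +x side. Origin: centre of its underside. Do not disturb.
- phone: Phone lying loose on the desk near the robot, 148 (x) x 72 (y) x 9 mm. Origin: centre of its underside. Do not disturb.
- keeper_edge (a point): Middle of the top front edge (+x end) of the sliding steel keeper, a plate 14 mm wide, z = 104 to 110 mm, moved by the lever. Lever closed: at stand x = +21 mm, over the saddle, 3 mm above a laid bar. Each radian of lever draws it back 42 mm in -x; the slot is clear from about 0.9 rad on.
Not all that is in view belongs to the job. What is shaped like the bar but pink is not meant.

How it is judged:
On the way, in this order (a step that is already met when the one before it is completed fails the run):
1. the lever is flipped open (past 1.0 rad) (value of joint lever above 1 rad), for 0.2 s.
2. the long bar lies in both saddles, let go, with the lever open (value of joint lever above 0.9 rad and x of bar in the frame of stand between -0.005 and 0.005 m and y of bar in the frame of stand between -0.012 and 0.012 m and z of bar in the frame of stand between 0.081 and 0.089 m and angle between the y axis of bar and the y axis of stand, either way round below 0.06 rad and angle between bar's own z axis and vertical below 0.05 rad and contact force between bar and the fingers below 0.05 N), for 0.2 s.
3. the lever is flipped back, keeper over the bar (value of joint lever below 0.12 rad and x of bar in the frame of stand between -0.005 and 0.005 m and y of bar in the frame of stand between -0.012 and 0.012 m and z of bar in the frame of stand between 0.081 and 0.089 m and angle between the y axis of bar and the y axis of stand, either way round below 0.06 rad and angle between bar's own z axis and vertical below 0.05 rad), for 0.2 s.
At the end, for the whole second after the job is handed in: Long bar at rest in both saddles: underside within 4 mm of their floors, within 5 mm of the saddle line, along it to 0.06 rad, flat to 0.05 rad, its middle within 12 mm of the stand's middle (sticking out at both ends); lever below 0.12 rad, keeper over the bar (all of step 3 and linear speed of bar below 0.02 m/s); the robot touches nothing.
It fails at once if the carafe, tumbler or mug is shifted by more than 30 mm or tipped (distance of any of carafe, tumbler, mug from where it was at the start of the episode above 0.03 m or angle between any of carafe, tumbler, mug's own z axis and vertical above 0.3 rad).
It fails at once if the spare bar or phone is shifted by more than 30 mm (distance of any of spare_bar, phone from where it was at the start of the episode above 0.03 m).
It fails at once if the bar is driven hard onto the stand (over 40 N) (contact force between bar and stand above 40 N).
It fails at once if the bar is dropped (falls faster than 0.4 m/s while no finger holds it) (linear speed of bar above 0.4 m/s and contact force between bar and the fingers below 0.05 N).
It also fails if it takes over 59 s, if anything falls off the work surface, if the arm or the gripper's body presses on something with over 40 N, if the wrist force passes 120 N, or if a joint passes its speed limit or range.

## Working session

There is one attempt and no reset: what is moved stays moved. The work goes in short steps, Python scripts to look and compute and a tool call to move; the robot and the scene stay as the last step left them, time stands still between calls to the robot, and variables do not carry over. Pictures are saved under pics/ and viewed, at most 13 in all, crops included, and the job is handed in when it is done.

Besides the shell and the picture viewer there is one more tool, called after "Call:" as name(argument=value, ...), one argument or row to a line, values as JSON. step_arm: Moves the arm, as the interface text tells. Its arguments: {"type":"object","properties":{"xyz":{"type":"array","items":{"type":"array","items":{"type":"number"}}},"dr":{"type":"array","items":{"type":"array","items":{"type":"number"}}},"grip":{"type":"number"},"force":{"type":"number"}},"required":["xyz","dr"]}

```bash
mkdir -p pics
cat > h.py <<'E'
import numpy as np, cv2
from cell import r, vision, close_job, finder
from scipy.spatial.transform import Rotation as Ro
def cal(n):
    c=vision.get_calibration(n); A=np.array(c["attitude"],float)
    if A.shape!=(3,3): A=Ro.from_euler('xyz',A).as_matrix()
    return np.array(c["intrinsics"]),c["k1"],np.array(c["origin"]),A
def px2w(n,uv,z,c=None):
    K,k1,o,A=c or cal(n); uv=np.atleast_2d(uv).astype(float)
    d=np.c_[(uv[:,0]-K[0,2])/K[0,0],(uv[:,1]-K[1,2])/K[1,1]]; u=d.copy()
    for _ in range(20): u=d/(1+k1*(u**2).sum(1,keepdims=True))
    w=np.c_[u,np.ones(len(u))]@A.T
    return o+w*((z-o[2])/w[:,2:3])
def w2px(n,P,c=None):
    K,k1,o,A=c or cal(n); p=(np.atleast_2d(P)-o)@A; s=p[:,:2]/p[:,2:]
    s=s*(1+k1*(s**2).sum(1,keepdims=True))
    return np.c_[s[:,0]*K[0,0]+K[0,2],s[:,1]*K[1,1]+K[1,2]]
def save(n,im): cv2.imwrite('pics/'+n,im[:,:,::-1])
E
python3 - <<'E'
from h import *
print(r.get_obs()); print(vision.get_calibration("top"));print(vision.get_calibration("scene"))
for n in("top","scene"):
    save(n+"0.png",vision.get_image(n))
    for k in("bar","spare_bar","stand","lever_tip","carafe","tumbler","mug","phone"):
        print(n,k,[(x["extent"],round(x["confidence"],2)) for x in finder.search_frame(k,n)])
E
```

```text
{'clock': 0.0, 'qpos': array([-1.23304174e+00,  8.74427060e-02,  1.75128120e-01,  1.65980819e+00,
        1.31299515e-05,  1.57080869e+00]), 'joint_vel': array([ 0.00188255,  0.00085464,  0.00015633,  0.00012747, -0.00026301,
       -0.00154194]), 'joint_torque': array([ 3.49421942e-03, -5.20383310e+01,  4.64807582e+01,  1.62726478e-02,
        1.02098381e-04,  8.63288449e-06]), 'tool_pos': array([ 0.18217844, -0.51870158,  0.23058954]), 'eef_rot': array([-3.14026621e+00, -1.31135351e-05,  3.37742200e-01]), 'wrist_force': array([-1.37718067, -0.67848552, -0.57901606]), 'wrist_torque': array([ 0.014753  , -0.0256962 ,  0.02635231]), 'grip_force': 0.0, 'opening': 0.0852587817351276}
{'intrinsics': array([[450.62255276,   0.        , 279.4891074 ],
       [  0.        , 450.62255276, 209.53136474],
       [  0.        ,   0.        ,   1.        ]]), 'k1': -0.05336899427571419, 'origin': array([ 0.27914295, -0.00331597,  1.23853342]), 'attitude': array([-2.9323505 , -0.00342607, -1.52712112])}
{'intrinsics': array([[387.27485445,   0.        , 281.23641427],
       [  0.        , 387.27
[... 553 characters left out ...]
9)]
top carafe [([268.8, 192.7, 26.4, 39.4], 0.82)]
top tumbler [([321.5, 233.5, 21.0, 26.2], 0.55)]
top mug [([175.3, 115.0, 44.1, 36.8], 0.8)]
top phone [([260.5, 238.3, 29.0, 53.2], 0.59)]
scene bar [([222.3, 272.7, 46.2, 78.8], 0.77), ([142.1, 226.2, 20.2, 73.1], 0.72), ([223.3, 156.7, 60.1, 25.3], 0.63)]
scene spare_bar [([263.5, 284.2, 29.3, 58.9], 0.55), ([300.5, 129.2, 89.0, 103.5], 0.35)]
scene stand [([300.0, 129.6, 86.9, 101.6], 0.84)]
scene lever_tip [([351.7, 125.5, 16.1, 19.3], 0.66)]
scene carafe [([269.8, 175.1, 35.7, 80.7], 0.67)]
scene tumbler [([348.8, 125.8, 16.6, 18.0], 0.66)]
scene mug [([391.3, 182.9, 33.1, 47.2], 0.66)]
scene phone [([219.3, 207.7, 52.8, 28.7], 0.59)]
```

View pics/top0.png

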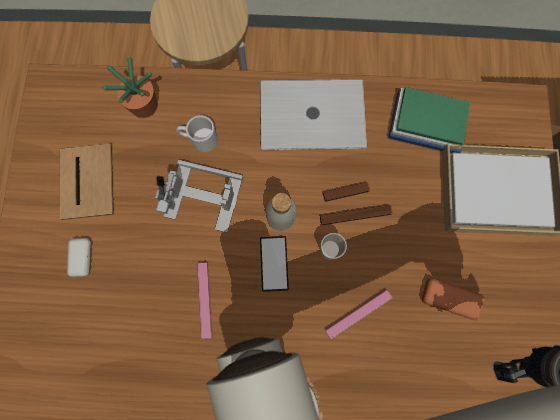

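View pics/scene0.png

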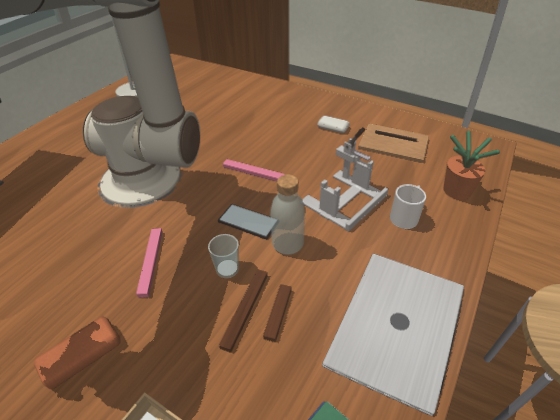

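The top view shows the long bar at (355,214), the spare at (346,191), the stand at (203,195) with its lever tip at (161,183), carafe (281,208), tumbler (333,246), mug (201,133) and phone (274,264).
Things that could be taken for the bar: spare (346,191), pink bars (204,300) and (359,314), pen (77,180). I choose the dark long one at (355,214).

Run:
```python
from h import *
t=vision.get_image("top"); s=vision.get_image("scene")
a=cv2.resize(t[155:240,148:248],None,fx=5,fy=5,interpolation=cv2.INTER_CUBIC)
b=cv2.resize(t[170:262,315:400],None,fx=3.5,fy=3.5,interpolation=cv2.INTER_CUBIC)
im=np.zeros((600,800,3),np.uint8); im[:425,:500]=a; im[:b.shape[0],500:500+b.shape[1]]=b[:, :300]
save("crop1.png",im)
ct=cal("top")
for k in("bar","spare_bar"):
  for m in finder.silhouettes(k,"top"):
    p=np.argwhere(m["pixels"])[:,::-1]
    if len(p)<20: continue
    w=px2w("top",p+0.0,0.012,ct)[:,:2].astype(np.float32)
    c=w.mean(0); U,S,V=np.linalg.svd(w-c,full_matrices=False); q=(w-c)@V.T
    print(k,round(m["confidence"],2),m["extent"],"mean",c,"rect",cv2.minAreaRect(w),"ax",np.degrees(np.arctan2(V[0,1],V[0,0])),"len",np.ptp(q,axis=0),"mid",c+((q.max(0)+q.min(0))/2)@V)
for k in("carafe","tumbler","mug","phone"):
    m=finder.silhouettes(k,"top")
    if m: print(k,m[0]["extent"],px2w("top",[np.argwhere(m[0]["pixels"]).mean(0)[::-1]],0.04,ct))
```

```text
bar 0.96 [196.3, 264.8, 13.9, 70.4] mean [0.28129986 0.19489251] rect ((0.28327676653862, 0.19586937129497528), (0.19373512268066406, 0.030228175222873688), 7.061134338378906) ax -172.72656 len [0.19376886 0.03027834] mid [0.2832827  0.19584075]
bar 0.84 [326.2, 292.8, 65.4, 44.8] mean [ 0.26429197 -0.21920869] rect ((0.26488810777664185, -0.21982070803642273), (0.02927037514746189, 0.19628244638442993), 35.047115325927734) ax 124.50669 len [0.19629392 0.02988146] mid [ 0.26464176 -0.21998915]
bar 0.75 [320.0, 202.9, 71.9, 22.6] mean [ 0.5350108  -0.20918062] rect ((0.5353642702102661, -0.2098742127418518), (0.03378245607018471, 0.20577403903007507), 12.699112892150879) ax -78.63107 len [0.20570512 0.0338755 ] mid [ 0.5351278  -0.20993125]
bar 0.44 [176.4, 112.8, 44.6, 41.6] mean [0.75678915 0.24533415] rect ((0.7588082551956177, 0.24219849705696106), (0.12230908870697021, 0.09078711271286011), 49.01898956298828) ax -133.97404 len [0.12117413 0.09221679] mid [0.7567948  0.24247006]
bar 0.34 [322.4, 235.8, 22.5, 23.7] mean [ 0.44409502 -0.14723319] rect ((0.44425636529922485, -0.14712
[... 248 characters left out ...]
6404285430908), (0.23860910534858704, 0.17409123480319977), 78.4465560913086) ax -96.068794 len [0.24233067 0.18736938] mid [0.5748316  0.23994371]
spare_bar 0.8 [323.2, 182.2, 48.4, 20.6] mean [ 0.5994146  -0.18079726] rect ((0.5987581610679626, -0.1809992492198944), (0.031169278547167778, 0.1327165812253952), 16.024940490722656) ax -74.192535 len [0.13269994 0.0312911 ] mid [ 0.5988585  -0.18094936]
carafe [266.9, 194.5, 28.7, 35.1] [[5.25224387e-01 2.93769519e-07 4.00000000e-02]]
tumbler [323.1, 237.4, 24.0, 23.6] [[ 0.43977336 -0.14381153  0.04      ]]
mug [176.7, 112.0, 42.8, 40.0] [[0.74527635 0.2386432  0.04      ]]
phone [260.4, 235.0, 25.6, 54.7] [[0.38641451 0.01261315 0.04      ]]
```

View pics/crop1.png

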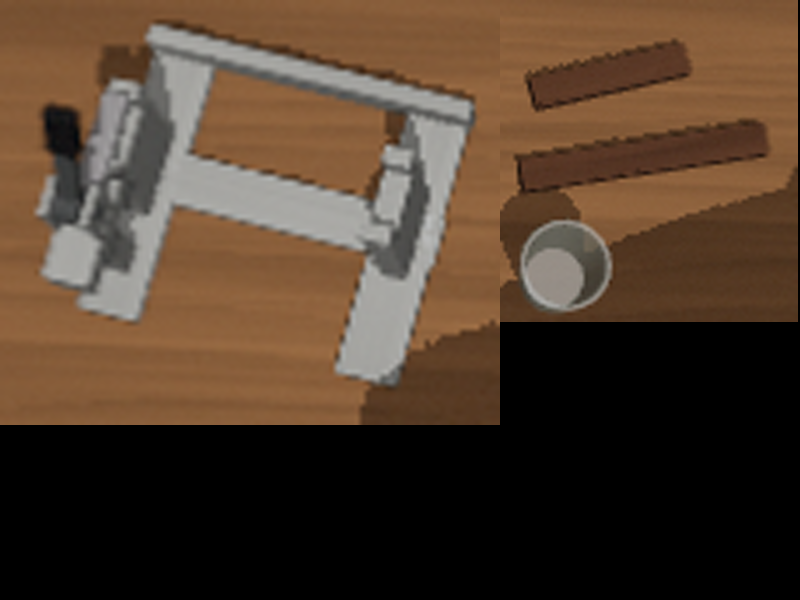

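The crop shows the long dark bar (beside the tumbler) clearly longer than the spare, and the stand with its ledge up (+x), latch at left and lever nearly closed. Next I estimate the stand pose with a model overlay.

```bash
cat >> h.py <<'E'
def S2W(p,st):
    X,Y,a=st; p=np.atleast_2d(p).astype(float); c,s=np.cos(a),np.sin(a)
    return np.c_[X+c*p[:,0]-s*p[:,1],Y+s*p[:,0]+c*p[:,1],p[:,2]]
def draw(im,n,st,lev,c=None,f=1):
    # stand wire model, f zoom
    def box(x0,x1,y0,y1,z0,z1,col):
        v=np.array([[x,y,z] for x in(x0,x1) for y in(y0,y1) for z in(z0,z1)])/1000
        q=w2px(n,S2W(v,st),c)*f
        for i in range(8):
            for j in range(i):
                if bin(i^j).count('1')==1: cv2.line(im,tuple(map(int,q[i].round())),tuple(map(int,q[j].round())),col,1)
    for y in(-75,75):
        for x in((-26,-16),(16,26)): box(*x,y-8,y+8,85,100,(255,0,0))
    box(68,80,-95,95,26,26,(0,255,0)); box(-86,-26,62,88,100,100,(255,255,0)); box(-61,-39,62,88,134,134,(0,255,255))
    a=0.6-lev; t=np.array([[-50,75,124],[-50+71*np.sin(a),75,124+71*np.cos(a)]])/1000
    q=w2px(n,S2W(t,st),c)*f; cv2.line(im,tuple(map(int,q[0])),tuple(map(int,q[1])),(255,0,255),1)
def to(target,yaw):
    o=r.get_obs(); R=Ro.from_euler('xyz',o["eef_rot"]); T=Ro.from_euler('xyz',[np.pi,0,yaw])
    d=R.inv().apply(np.array(target)-o["tool_pos"])*1000; rv=(R.inv()*T).as_rotvec(degrees=True)
    print("t",round(o["clock"],2),"pos",o["tool_pos"].round(4),"shift tool mm",d.round(1),"rotvec deg",rv.round(2)); return d,rv
E
python3 - <<'E'
from h import *
g=lambda x,y:[148+x/5-.4,155+y/5-.4]
A=px2w("top",[g(398,157),g(378,230)],.1); print(A,np.linalg.norm(A[0]-A[1]))
L=px2w("top",[g(148,25),g(472,100)],.026); d=L[0]-L[1]; print(L,np.linalg.norm(d)); 
yaw=np.arctan2(-d[0],d[1]); print("yaw",np.degrees(yaw))
pl=A.mean(0); X=pl[0]-np.sin(yaw)*.075; Y=pl[1]+np.cos(yaw)*.075
st=(X,Y,yaw); print(st)
# ledge check: x=80
print("ledge x in stand",[(np.cos(yaw)*(l[0]-X)+np.sin(yaw)*(l[1]-Y), -np.sin(yaw)*(l[0]-X)+np.cos(yaw)*(l[1]-Y)) for l in L])
t=vision.get_image("top"); im=cv2.resize(t[155:240,148:248],None,fx=6,fy=6,interpolation=cv2.INTER_CUBIC)
c=cal("top"); K=c[0].copy(); K[0,2]-=148-.4; K[1,2]-=155-.4
draw(im,"top",st,.1,(K,)+c[1:],6); 
s=vision.get_image("scene"); c=cal("scene"); K=c[0].copy(); K[0,2]-=295-.4; K[1,2]-=120-.4
i2=cv2.resize(s[120:232,295:395],None,fx=5,fy=5,interpolation=cv2.INTER_CUBIC); draw(i2,"scene",st,.1,(K,)+c[1:],5)
o=np.zeros((600,800,3),np.uint8); 
o2=cv2.resize(im,None,fx=.66,fy=.66); o[:o2.shape[0],:o2.shape[1]]=o2; i3=cv2.resize(i2,None,fx=.8,fy=.8); o[:i3.shape[0],400:800]=i3[:,:400]
save("fit1.png",o)
k=cal("wrist");R=Ro.from_euler('xyz',r.get_obs()["eef_rot"]).as_matrix()
print("wristcam in tool",R.T@(k[2]-r.get_obs()["tool_pos"]),"fwd",R.T@k[3],k[0][0])
to((X-.0,Y,.33),np.radians(90)+yaw)
E
```

```text
[[0.57758805 0.14259081 0.1       ]
 [0.53803887 0.15030105 0.1       ]] 0.04029373998324381
[[0.66778591 0.29872569 0.026     ]
 [0.63172758 0.11292959 0.026     ]] 0.1892627582097351
yaw -10.983126395231023
(np.float64(0.5721024535380156), np.float64(0.2200721845587243), np.float64(-0.19169171775947738))
ledge x in stand [(np.float64(0.07894579385866353), np.float64(0.0954424324962882)), (np.float64(0.07894579385866353), np.float64(-0.09382032571344688))]
wristcam in tool [ 0.07746795  0.00021946 -0.1440446 ] fwd [[ 3.25765843e-04 -9.53423078e-01 -3.01636086e-01]
 [ 9.99999864e-01  1.87634289e-04  4.86914346e-04]
 [-4.07638101e-04 -3.01636204e-01  9.53423009e-01]] [346.75875497   0.         282.1923153 ]
t 1.4 pos [ 0.1823 -0.5189  0.2313] shift tool mm [ 612.7 -568.   -98.7] rotvec deg [  0.    -0.   -59.66]
```

View pics/fit1.png

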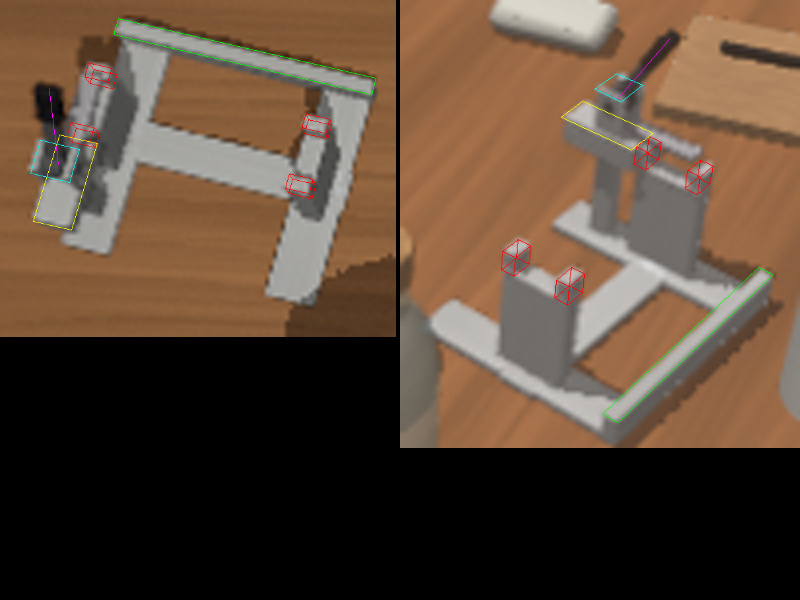

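The wire model fits the stand in both views (ledge, saddle walls, housing, lever at about 0.05–0.1 rad). Going to above the pre-push pose at the lever.

Call:
step_arm(
  xyz=[
    [33.6,-31,-18],
    [33.6,-31,-18],
    [33.6,-31,-18],
    [33.6,-31,-15],
    [33.6,-31,0],
    [33.6,-31,0],
    [33.6,-31,0],
    [33.6,-31,0],
    [33.6,-31,0],
    [33.6,-31,0],
    [33.6,-31,0],
    [33.6,-31,0],
    [33.6,-31,0],
    [33.6,-31,0],
    [33.6,-31,0],
    [33.6,-31,0],
    [33.6,-31,0],
    [33.6,-31,0],
    [33.6,-31,0],
    [33.6,-31,0],
  ],
  dr=[
    [0,0,0],
    [0,0,0],
    [0,0,0],
    [0,0,0],
    [0,0,0],
    [0,0,0],
    [0,0,0],
    [0,0,0],
    [0,0,0],
    [0,0,0],
    [0,0,0],
    [0,0,0],
    [0,0,0],
    [0,0,0],
    [0,0,0],
    [0,0,0],
    [0,0,0],
    [0,0,0],
    [0,0,0],
    [0,0,0],
  ],
  grip=0,
)

```text
clock: 3.4
tool_pos: [0.6207, 0.2638, 0.3007]
eef_rot: [-3.119, -0.0, 0.393]
wrist_force: [0.5, 0.1, -0.1]
opening: 0.0001
grip_force: 0.0
```

Call:
step_arm(
  xyz=[
    [0,0,0],
    [0,0,0],
    [0,0,0],
    [0,0,0],
    [0,0,0],
    [0,0,0],
    [0,0,0],
    [0,0,0],
  ],
  dr=[
    [0,0,-8.5],
    [0,0,-8.5],
    [0,0,-8.5],
    [0,0,-8.5],
    [0,0,-8.5],
    [0,0,-8.5],
    [0,0,-8.5],
    [0,0,0],
  ],
)

```text
clock: 4.2
tool_pos: [0.6201, 0.2621, 0.3007]
eef_rot: [-3.13, -0.019, 1.432]
wrist_force: [-0.9, 0.2, 0.6]
opening: -0.0001
grip_force: 0.0
```

Run:
```python
from h import *
st=(.5721,.2201,-.1917)
o=r.get_obs(); print(o["qpos"].round(2),o["opening"])
to(S2W([.025,.075,.155],st)[0],np.pi/2+st[2])
c=cal("wrist"); im=vision.get_image("wrist"); draw(im,"wrist",st,.08,c); save("w1.png",im)
```

```text
[0.39 0.47 0.79 1.89 0.02 2.1 ] -7.085186659515687e-05
t 4.2 pos [0.6201 0.2621 0.3007] shift tool mm [ 22.6 -11.1 146.3] rotvec deg [-0.69 -1.06  3.05]
```

View pics/w1.png

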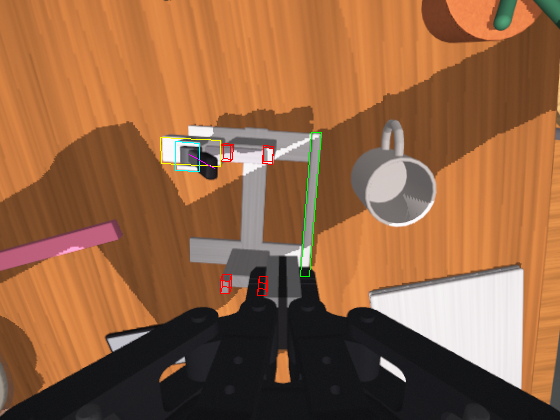

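The wrist view confirms the fit: lever handle at (205,160), latch housing (190,152), mug (393,185) clear. Descending beside the lever.

Call:
step_arm(
  xyz=[
    [22.6,-11,0],
    [0,0,0],
    [0,0,46],
    [0,0,50],
    [0,0,40],
    [0,0,10],
    [0,0,0],
  ],
  dr=[
    [-0.69,-1.06,3.05],
    [0,0,0],
    [0,0,0],
    [0,0,0],
    [0,0,0],
    [0,0,0],
    [0,0,0],
  ],
)

```text
clock: 4.95
tool_pos: [0.6118, 0.2856, 0.1545]
eef_rot: [-3.14, 0.001, 1.375]
wrist_force: [0.2, 0.6, 1.3]
opening: 0.0004
grip_force: 0.0
```

Run:
```python
from h import *
st=(.5721,.2201,-.1917)
for x in(.025,-.065): to(S2W([x,.075,.152],st)[0],np.pi/2+st[2])
```

```text
t 4.95 pos [0.6118 0.2856 0.1545] shift tool mm [ 3.1 -1.5  2.5] rotvec deg [-0.11  0.07 -0.23]
t 4.95 pos [0.6118 0.2856 0.1545] shift tool mm [  2.8 -91.5   2.7] rotvec deg [-0.11  0.07 -0.23]
```

Call:
step_arm(
  xyz=[
    [1,-10,1],
    [1,-10,1],
    [0,-10,0],
    [0,-10,0],
    [0,-10,0],
    [0,-10,0],
    [0,-10,0],
    [0,0,0],
  ],
  dr=[
    [0,0,0],
    [0,0,0],
    [0,0,0],
    [0,0,0],
    [0,0,0],
    [0,0,0],
    [0,0,0],
    [0,0,0],
  ],
)

```text
clock: 5.75
tool_pos: [0.5429, 0.302, 0.1544]
eef_rot: [3.141, -0.001, 1.378]
wrist_force: [-0.2, -0.5, -0.8]
opening: 0.0002
grip_force: 0.0
```

Call:
step_arm(
  xyz=[
    [0,-4,0],
    [0,-4,0],
    [0,0,0],
  ],
  dr=[
    [0,0,0],
    [0,0,0],
    [0,0,0],
  ],
)

```text
clock: 6.05
tool_pos: [0.5357, 0.303, 0.1529]
eef_rot: [-3.141, 0.001, 1.377]
wrist_force: [-0.3, 0.1, 0.7]
opening: 0.0
grip_force: 0.0
```

Run:
```python
from h import *
st=(.5721,.2201,-.1917)
o=r.get_obs();print(o["wrist_force"],o["wrist_torque"])
to(S2W([-.05,.075,.152],st)[0],np.pi/2+st[2])
c=cal("scene"); s=vision.get_image("scene"); print([(x["extent"],x["confidence"]) for x in finder.search_frame("lever_tip","scene")])
K=c[0].copy(); K[0,2]-=310-.4; K[1,2]-=90-.4
im=cv2.resize(s[90:190,310:410],None,fx=5,fy=5,interpolation=cv2.INTER_CUBIC); draw(im,"scene",st,1.1,(K,)+c[1:],5); save("s2.png",im)
```

```text
[-0.32263841  0.0670008   0.67323702] [-0.02438558 -0.03191261  0.01318827]
t 6.05 pos [0.5357 0.303  0.1529] shift tool mm [0.5 1.5 0.9] rotvec deg [-0.04  0.03 -0.12]
[]
```

View pics/s2.png

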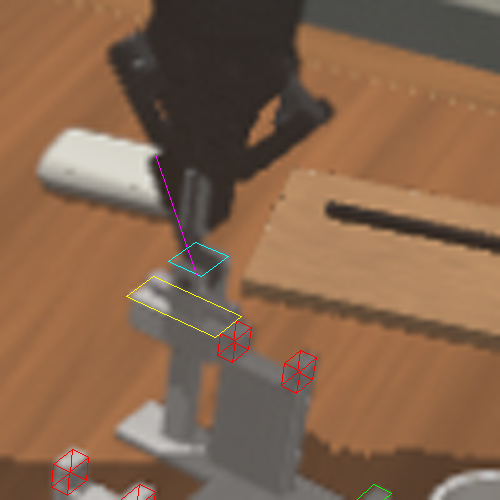

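Finger is over the pivot; the lever (around (195,190)) is mostly hidden behind the fingers. Pushing on gently, watching the force.

Call:
step_arm(
  xyz=[
    [0,-4,0],
    [0,0,0],
  ],
  dr=[
    [0,0,0],
    [0,0,0],
  ],
)

```text
clock: 6.35
tool_pos: [0.532, 0.3038, 0.1532]
eef_rot: [-3.141, 0.0, 1.377]
wrist_force: [0.6, 0.0, -0.3]
opening: 0.0001
grip_force: 0.2
```

Call:
step_arm(
  xyz=[
    [0,-4,0],
    [0,0,0],
  ],
  dr=[
    [0,0,0],
    [0,0,0],
  ],
)

```text
clock: 6.55
tool_pos: [0.53, 0.3043, 0.1536]
eef_rot: [3.137, -0.0, 1.376]
wrist_force: [11.0, -2.6, -2.5]
opening: -0.0002
grip_force: 4.7
```

Run:
```python
from h import *
im=vision.get_image("wrist"); c=cal("wrist"); st=(.5721,.2201,-.1917)
print(r.get_obs()["wrist_force"])
save("w2.png",im)
```

```text
[10.42346289 -2.3234611  -1.97997559]
```

View pics/w2.png

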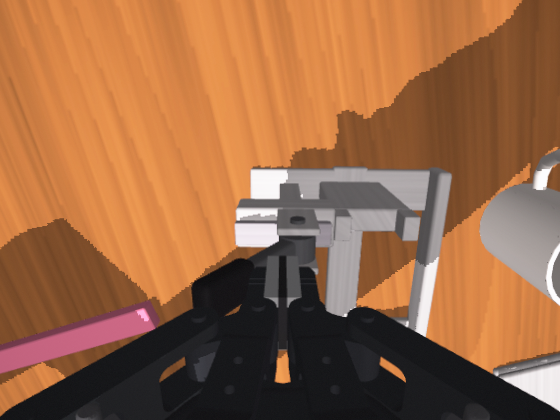

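The fingers met the stop at 11 N, and the saddle slot at (370,195) is clear: lever fully open. Backing off, rising, and going over to the bar for a close look.

Call:
step_arm(
  xyz=[
    [0,15,0],
    [0,5,-10],
    [0,0,-48],
    [0,0,-48],
    [0,0,-42],
    [0,0,0],
  ],
  dr=[
    [0,0,0],
    [0,0,0],
    [0,0,0],
    [0,0,0],
    [0,0,0],
    [0,0,0],
  ],
)

```text
clock: 7.2
tool_pos: [0.5485, 0.3013, 0.3083]
eef_rot: [3.135, -0.006, 1.377]
wrist_force: [0.3, 1.0, 0.8]
opening: 0.0003
grip_force: 0.0
```

Call:
step_arm(
  xyz=[
    [-44.4,9,0],
    [-44.4,9,0],
    [-44.4,9,0],
    [-44.4,9,0],
    [-44.4,9,0],
    [-44.4,9,0],
    [-44.4,9,0],
    [-44.4,9,0],
    [-44.4,9,0],
    [-44.4,9,0],
    [-44.4,9,0],
    [-44.4,9,0],
    [-44.4,9,0],
    [0,0,20],
    [0,0,20],
    [0,0,10],
    [0,0,0],
    [0,0,0],
  ],
  dr=[
    [0,0,0],
    [0,0,0],
    [0,0,0],
    [0,0,0],
    [0,0,0],
    [0,0,0],
    [0,0,0],
    [0,0,0],
    [0,0,0],
    [0,0,0],
    [0,0,0],
    [0,0,0],
    [0,0,0],
    [0,0,-7.5],
    [0,0,-7.5],
    [0,0,-7.5],
    [0,0,0],
    [0,0,0],
  ],
  grip=0.6,
)

```text
clock: 9.0
tool_pos: [0.5514, -0.2879, 0.2515]
eef_rot: [3.142, -0.0, 1.766]
wrist_force: [-0.1, -0.6, 0.6]
opening: 0.0513
grip_force: 0.0
```

Run:
```python
from h import *
c=cal("wrist"); im=vision.get_image("wrist"); save("w3.png",im); t=vision.get_image("top")
o=r.get_obs();print(o["opening"])
print("lever",[(x["extent"],x["confidence"]) for x in finder.search_frame("lever_tip","top")], w2px("top",S2W([-.09,.075,.183],(.5721,.2201,-.1917))))
for k in("bar","spare_bar"):
  for m in finder.silhouettes(k,"wrist"):
    p=m["pixels"].astype(np.uint8); q=np.argwhere(p)[:,::-1]
    w=px2w("wrist",q,0.016,c)[:,:2].astype(np.float32)
    (cx,cy),s,a=cv2.minAreaRect(w); C=w.mean(0);V=np.linalg.svd(w-C,full_matrices=False)[2]
    print(k,round(m["confidence"],2),np.round(m["extent"]),"rect",(cx,cy),s,a,"pca",np.degrees(np.arctan2(V[0,1],V[0,0])),C)
```

```text
0.05119995042981684
lever [([176.5, 114.9, 43.5, 33.6], 0.56), ([150.5, 192.3, 11.8, 15.6], 0.46)] [[151.52990518 206.08280271]]
bar 0.82 [  1.   0.  90. 148.] rect (0.28140321373939514, -0.23767629265785217) (0.03382496163249016, 0.1535325050354004) 35.031673431396484 pca -56.369446 [ 0.28281993 -0.23858126]
bar 0.76 [270.   0.  28. 185.] rect (0.536163330078125, -0.21378867328166962) (0.026752764359116554, 0.1862507313489914) 11.34014892578125 pca 101.30722 [ 0.53459746 -0.20746185]
```

View pics/w3.png

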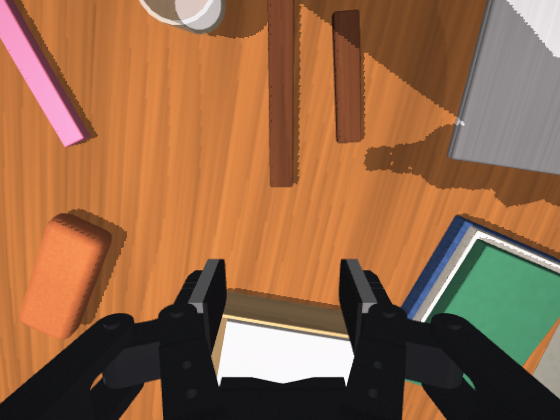

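The wrist view shows the long bar at (282,90) with its near end at row 185, the spare right of it (348,75), and the tumbler top left: choice confirmed. Descending over its middle.

Run:
```python
from h import *
to((.535,-.2085,.004),np.radians(101.34))
```

```text
t 9.25 pos [ 0.5518 -0.2881  0.252 ] shift tool mm [ 81.5  -1.1 248. ] rotvec deg [ 0.06  0.03 -0.02]
```

Call:
step_arm(
  xyz=[
    [40.5,-0.5,0],
    [41,-0.6,0],
    [0,0,48],
    [0,0,48],
    [0,0,48],
    [0,0,48],
    [0,0,30],
    [0,0,0],
  ],
  dr=[
    [0,0,0],
    [0,0,0],
    [0,0,0],
    [0,0,0],
    [0,0,0],
    [0,0,0],
    [0,0,0],
    [0,0,0],
  ],
)

```text
clock: 10.05
tool_pos: [0.5318, -0.2074, 0.025]
eef_rot: [-3.136, -0.004, 1.769]
wrist_force: [-0.1, 0.0, -0.4]
opening: 0.0512
grip_force: 0.0
```

Run:
```python
from h import *
to((.535,-.2085,.004),np.radians(101.34))
```

```text
t 10.05 pos [ 0.5318 -0.2074  0.025 ] shift tool mm [-1.8  3.  21. ] rotvec deg [-0.33 -0.22  0.01]
```

Call:
step_arm(
  xyz=[
    [-1,2.5,10],
    [0,0,10],
    [0,0,0],
    [0,0,0],
  ],
  dr=[
    [-0.3,-0.2,0],
    [0,0,0],
    [0,0,0],
    [0,0,0],
  ],
)

```text
clock: 10.45
tool_pos: [0.5376, -0.2092, 0.0102]
eef_rot: [3.135, 0.004, 1.769]
wrist_force: [0.4, -0.8, 0.9]
opening: 0.0514
grip_force: 0.0
```

Call:
step_arm(
  xyz=[
    [0,0,0],
    [0,0,0],
    [0,0,0],
    [0,0,0],
    [0,0,0],
    [0,0,0],
  ],
  dr=[
    [0,0,0],
    [0,0,0],
    [0,0,0],
    [0,0,0],
    [0,0,0],
    [0,0,0],
  ],
  grip=0,
  force=40,
)

```text
clock: 11.05
tool_pos: [0.5376, -0.2092, 0.0102]
eef_rot: [3.135, 0.004, 1.769]
wrist_force: [-0.8, 0.8, 5.8]
opening: 0.0246
grip_force: 39.8
```

Grasp is shallow (TCP at 10 mm); reopening and going lower.

Call:
step_arm(
  xyz=[
    [0,0,0],
    [0,0,0],
    [0,0,0],
    [0,-2,6],
    [0,0,0],
    [0,0,0],
  ],
  dr=[
    [0,0,0],
    [0,0,0],
    [0,0,0],
    [0.3,0.2,0],
    [0,0,0],
    [0,0,0],
  ],
  grip=0.6,
)

```text
clock: 11.65
tool_pos: [0.5349, -0.2094, 0.0028]
eef_rot: [-3.141, -0.001, 1.769]
wrist_force: [-0.6, -0.1, 0.4]
opening: 0.0511
grip_force: 0.0
```

Call:
step_arm(
  xyz=[
    [0,0,0],
    [0,0,0],
    [0,0,0],
    [0,0,0],
    [0,0,0],
    [0,0,0],
  ],
  dr=[
    [0,0,0],
    [0,0,0],
    [0,0,0],
    [0,0,0],
    [0,0,0],
    [0,0,0],
  ],
  grip=0,
  force=40,
)

```text
clock: 12.25
tool_pos: [0.5354, -0.2095, 0.0035]
eef_rot: [3.141, 0.0, 1.77]
wrist_force: [0.4, 0.3, 3.3]
opening: 0.0252
grip_force: 40.2
```

Call:
step_arm(
  xyz=[
    [0,0,-10],
    [0,0,-25],
    [0,0,-45],
    [0,0,-48],
    [0,0,-48],
    [0,0,-48],
    [0,0,-40],
    [0,0,0],
    [0,0,0],
  ],
  dr=[
    [0,0,0],
    [0,0,0],
    [0,0,0],
    [0,0,0],
    [0,0,0],
    [0,0,0],
    [0,0,0],
    [0,0,0],
    [0,0,0],
  ],
)

```text
clock: 13.15
tool_pos: [0.5354, -0.2095, 0.2684]
eef_rot: [3.14, 0.001, 1.77]
wrist_force: [-0.3, 0.9, -1.4]
opening: 0.0248
grip_force: 39.9
```

Run:
```python
from h import *
st=(.5721,.2201,-.1917)
print(r.get_obs()["opening"])
to(S2W([0,0,.28],st)[0],np.pi/2+st[2])
c=cal("wrist"); im=vision.get_image("wrist"); save("w4.png",im)
print([(x["extent"],x["confidence"]) for x in finder.search_frame("bar","wrist")])
o=r.get_obs();R=Ro.from_euler('xyz',o["eef_rot"])
for x in(-.1,.1):
  print(w2px("wrist",R.apply([[x,-.013,-.0125],[x,.013,-.0125]])+o["tool_pos"],c).round(1).tolist())
```

```text
0.024772610128802917
t 13.15 pos [ 0.5354 -0.2095  0.2684] shift tool mm [413.9 120.8 -11.8] rotvec deg [ 0.1   0.03 22.37]
[([0.0, 36.5, 106.1, 173.2], 0.88), ([248.3, 25.7, 71.6, 357.3], 0.75), ([328.5, 93.7, 25.6, 112.0], 0.71)]
[[256.1, 447.2], [305.0, 447.0]]
[[242.8, 28.4], [316.9, 28.4]]
```

View pics/w4.png

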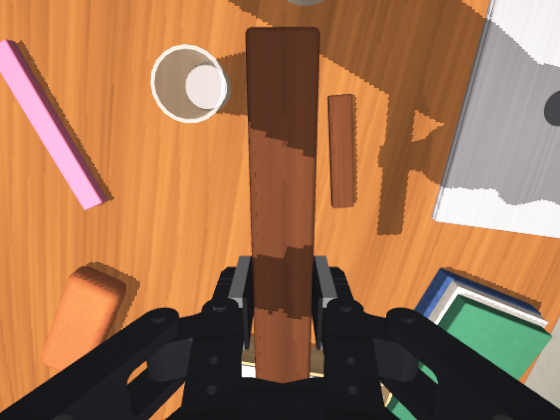

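The bar is held square, centred (far end at row 28 as predicted), nothing else disturbed. Carrying it over the stand.

Call:
step_arm(
  xyz=[
    [20,6,-2],
    [40,11.5,-2],
    [42,12,-2],
    [42,12,-2],
    [42,12,-2],
    [42,12,-2],
    [42,12,0],
    [42,12,0],
    [42,12,0],
    [40,12,0],
    [20,7,0],
    [0,0,0],
    [0,0,0],
    [0,0,0],
    [0,0,0],
    [0,0,0],
  ],
  dr=[
    [0,0,0],
    [0,0,0],
    [0,0,0],
    [0,0,0],
    [0,0,0],
    [0,0,0],
    [0,0,0],
    [0,0,0],
    [0,0,0],
    [0,0,0],
    [0,0,0],
    [0,0,5.4],
    [0,0,8.5],
    [0,0,8.5],
    [0,0,0],
    [0,0,0],
  ],
)

```text
clock: 14.85
tool_pos: [0.5712, 0.22, 0.2782]
eef_rot: [-3.14, 0.001, 1.383]
wrist_force: [0.6, 0.0, -0.5]
opening: 0.0247
grip_force: 39.8
```

Run:
```python
from h import *
st=(.5721,.2201,-.1917)
print(r.get_obs()["opening"])
to(S2W([0,0,.125],st)[0],np.pi/2+st[2])
```

```text
0.02470659953100038
t 14.85 pos [0.5712 0.22   0.2782] shift tool mm [  0.4   1.1 153.2] rotvec deg [-0.09  0.05  0.22]
```

Call:
step_arm(
  xyz=[
    [0,1,30],
    [0,0,45],
    [0,0,45],
    [0,0,25],
    [0,0,8],
    [0,0,0],
    [0,0,0],
  ],
  dr=[
    [0,0,0.2],
    [0,0,0],
    [0,0,0],
    [0,0,0],
    [0,0,0],
    [0,0,0],
    [0,0,0],
  ],
)

```text
clock: 15.55
tool_pos: [0.5732, 0.2202, 0.1281]
eef_rot: [3.14, -0.001, 1.376]
wrist_force: [0.2, 0.1, 0.6]
opening: 0.025
grip_force: 39.8
```

Run:
```python
from h import *
st=(.5721,.2201,-.1917)
o=r.get_obs();print(o["opening"],o["wrist_force"])
to(S2W([0,0,.0885],st)[0],np.pi/2+st[2])
W=vision.get_image("wrist"); c=cal("wrist"); K=c[0].copy(); 
draw(W,"wrist",st,1.2,c); s=vision.get_image("scene"); c=cal("scene")
K=c[0].copy(); K[0,2]-=295-.4; K[1,2]-=100-.4
i2=cv2.resize(s[100:232,295:395],None,fx=4,fy=4,interpolation=cv2.INTER_CUBIC); draw(i2,"scene",st,1.2,(K,)+c[1:],4)
out=np.zeros((600,800,3),np.uint8); w=W[0:300,150:430]; out[:429,:400]=cv2.resize(w,(400,429)); out[:528,400:800]=i2
save("m.png",out)
```

```text
0.02498049994627842 [0.15489589 0.10971191 0.61145843]
t 15.55 pos [0.5732 0.2202 0.1281] shift tool mm [-0.4 -1.1 39.6] rotvec deg [ 0.11 -0.07 -0.16]
```

View pics/m.png

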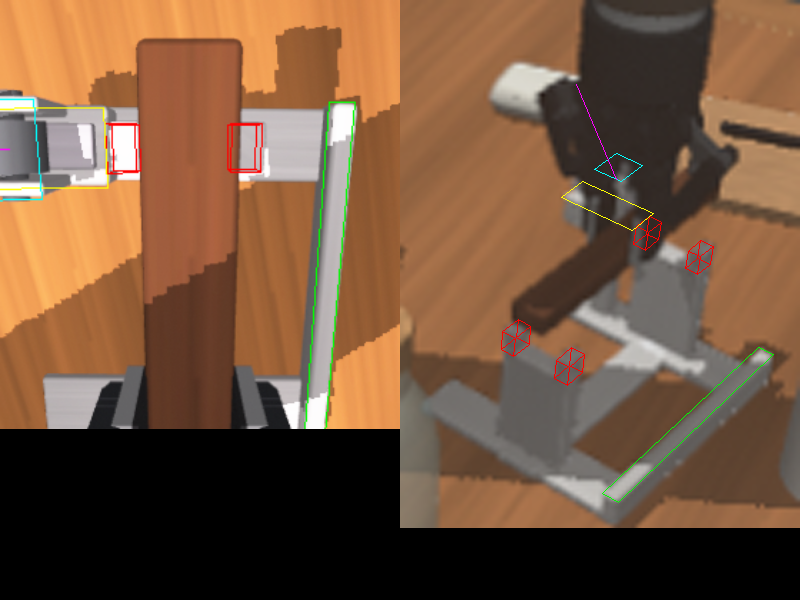

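The overlay fits within about 1 mm: bar centred between the latch saddle walls (122,148) and (250,148) with a −1 mm correction in x needed; keeper retracted. Lowering gently.

Call:
step_arm(
  xyz=[
    [0,-1.2,0],
    [0,0,10],
    [0,0,10],
    [0,0,8],
    [0,0,5],
    [0,0,0],
    [0,0,0],
  ],
  dr=[
    [0,0,0],
    [0,0,0],
    [0,0,0],
    [0,0,0],
    [0,0,0],
    [0,0,0],
    [0,0,0],
  ],
)

```text
clock: 16.35
tool_pos: [0.5713, 0.2202, 0.0933]
eef_rot: [3.142, -0.0, 1.375]
wrist_force: [0.3, -0.7, 0.0]
opening: 0.0248
grip_force: 39.8
```

Call:
step_arm(
  xyz=[
    [0,0,2],
    [0,0,2],
    [0,0,0],
    [0,0,0],
  ],
  dr=[
    [0,0,0],
    [0,0,0],
    [0,0,0],
    [0,0,0],
  ],
)

```text
clock: 16.75
tool_pos: [0.5714, 0.2203, 0.0893]
eef_rot: [3.141, -0.0, 1.375]
wrist_force: [0.2, -0.8, -1.1]
opening: 0.0248
grip_force: 39.8
```

Call:
step_arm(
  xyz=[
    [0,0,1],
    [0,0,0],
    [0,0,0],
  ],
  dr=[
    [0,0,0],
    [0,0,0],
    [0,0,0],
  ],
)

```text
clock: 17.05
tool_pos: [0.5715, 0.2203, 0.0886]
eef_rot: [3.141, -0.0, 1.375]
wrist_force: [-0.6, -0.3, 0.0]
opening: 0.0248
grip_force: 40.0
```

Call:
step_arm(
  xyz=[
    [0,0,1],
    [0,0,0],
    [0,0,0],
  ],
  dr=[
    [0,0,0],
    [0,0,0],
    [0,0,0],
  ],
)

```text
clock: 17.35
tool_pos: [0.5715, 0.2203, 0.0885]
eef_rot: [3.14, -0.001, 1.375]
wrist_force: [-2.3, -1.0, 7.9]
opening: 0.0247
grip_force: 40.8
```

Seated (8 N). Releasing and rising.

Call:
step_arm(
  xyz=[
    [0,0,0],
    [0,0,0],
    [0,0,0],
    [0,0,0],
    [0,0,0],
  ],
  dr=[
    [0,0,0],
    [0,0,0],
    [0,0,0],
    [0,0,0],
    [0,0,0],
  ],
  grip=0.6,
)

```text
clock: 17.85
tool_pos: [0.5713, 0.2202, 0.0871]
eef_rot: [-3.141, 0.0, 1.375]
wrist_force: [-0.2, -0.4, 0.3]
opening: 0.0515
grip_force: 0.0
```

Call:
step_arm(
  xyz=[
    [0,0,-10],
    [0,0,-20],
    [0,0,-45],
    [0,0,-48],
    [0,0,-48],
    [0,0,-30],
    [0,0,0],
    [0,0,0],
  ],
  dr=[
    [0,0,0],
    [0,0,0],
    [0,0,0],
    [0,0,0],
    [0,0,0],
    [0,0,0],
    [0,0,0],
    [0,0,0],
  ],
)

```text
clock: 18.65
tool_pos: [0.5716, 0.2204, 0.2894]
eef_rot: [3.14, -0.001, 1.375]
wrist_force: [-0.6, 0.0, -0.4]
opening: 0.0511
grip_force: 0.0
```

Run:
```python
from h import *
st=(.5721,.2201,-.1917)
to(S2W([-.120,.075,.29],st)[0],np.pi/2+st[2])
def ax(w):
    C=w.mean(0);V=np.linalg.svd(w-C,full_matrices=False)[2][0]; return C,np.degrees(np.arctan2(V[1],V[0]))
for n in("wrist","scene","top"):
  c=cal(n); vision.get_image(n)
  for m in finder.silhouettes("bar",n):
    q=np.argwhere(m["pixels"])[:,::-1]; w=px2w(n,q,0.101,c)[:,:2].astype(np.float32)
    if abs(w.mean(0)-np.array(st[:2])).max()<.06: print(n,round(m["confidence"],2),cv2.minAreaRect(w),ax(w))
```

```text
t 18.65 pos [0.5716 0.2204 0.2894] shift tool mm [  74.4 -119.8   -0.7] rotvec deg [ 0.1  -0.06 -0.23]
wrist 0.89 ((0.572413980960846, 0.2209555208683014), (0.19895407557487488, 0.026158228516578674), 78.64742279052734) (array([0.5740205 , 0.22889334], dtype=float32), np.float32(-101.3269))
wrist 0.21 ((0.5457037091255188, 0.23038244247436523), (0.17353913187980652, 0.18657830357551575), 78.39641571044922) (array([0.56880313, 0.24921843], dtype=float32), np.float32(-60.44101))
scene 0.6 ((0.5815014243125916, 0.24285568296909332), (0.18900758028030396, 0.4598774313926697), 12.065871238708496) (array([0.59629136, 0.16130349], dtype=float32), np.float32(-71.41945))
scene 0.57 ((0.5751469135284424, 0.21405930817127228), (0.20952828228473663, 0.038661565631628036), 81.24193572998047) (array([0.5738575 , 0.20975389], dtype=float32), np.float32(-100.44319))
top 0.8 ((0.5606123208999634, 0.16537833213806152), (0.08551471680402756, 0.02635965310037136), 80.3985595703125) (array([0.5604865, 0.164159 ], dtype=float32), np.float32(-102.61123))
```

The bar measures 199×26 mm at saddle height, centred at (0.5724, 0.2210), within 1 mm and 0.4° of the stand. Moving to the lever's far side with fingers shut.

Call:
step_arm(
  xyz=[
    [25,-40,0],
    [25,-40,0],
    [25,-40,0],
    [0,0,0],
    [0,0,45],
    [0,0,45],
    [0,0,35],
    [0,0,12],
    [0,0,0],
    [0,0,0],
  ],
  dr=[
    [0,0,0],
    [0,0,0],
    [0,0,0],
    [0,0,0],
    [0,0,0],
    [0,0,0],
    [0,0,0],
    [0,0,0],
    [0,0,0],
    [0,0,0],
  ],
  grip=0,
)

```text
clock: 19.95
tool_pos: [0.4689, 0.3173, 0.1531]
eef_rot: [3.14, -0.001, 1.375]
wrist_force: [0.1, 0.7, 0.2]
opening: 0.0002
grip_force: 0.0
```

Run:
```python
from h import *
st=(.5721,.2201,-.1917)
to(S2W([-.048,.075,.152],st)[0],np.pi/2+st[2]); print(r.get_obs()["wrist_force"])
```

```text
t 19.95 pos [0.4689 0.3173 0.1531] shift tool mm [-0.5 71.8  1.2] rotvec deg [ 0.08 -0.08 -0.24]
[0.10515491 0.67967667 0.19996036]
```

Call:
step_arm(
  xyz=[
    [0,10,1],
    [0,10,0],
    [0,10,0],
    [0,10,0],
    [0,10,0],
    [0,10,0],
    [0,8,0],
    [0,3,0],
    [0,0,0],
  ],
  dr=[
    [0,0,0],
    [0,0,0],
    [0,0,0],
    [0,0,0],
    [0,0,0],
    [0,0,0],
    [0,0,0],
    [0,0,0],
    [0,0,0],
  ],
)

```text
clock: 20.85
tool_pos: [0.5385, 0.303, 0.1497]
eef_rot: [-3.141, 0.001, 1.374]
wrist_force: [-0.1, 0.1, 0.3]
opening: -0.0
grip_force: 0.0
```

Call:
step_arm(
  xyz=[
    [0,3,0],
    [0,0,0],
  ],
  dr=[
    [0,0,0],
    [0,0,0],
  ],
)

```text
clock: 21.05
tool_pos: [0.5407, 0.3026, 0.1498]
eef_rot: [-3.141, 0.001, 1.375]
wrist_force: [-0.5, 0.3, 0.2]
opening: 0.0002
grip_force: 0.1
```

Call:
step_arm(
  xyz=[
    [0,3,0],
    [0,0,0],
  ],
  dr=[
    [0,0,0],
    [0,0,0],
  ],
)

```text
clock: 21.25
tool_pos: [0.5434, 0.3022, 0.1501]
eef_rot: [-3.141, 0.0, 1.375]
wrist_force: [-3.9, 0.5, 0.7]
opening: 0.0
grip_force: 1.5
```

Call:
step_arm(
  xyz=[
    [0,2,0],
    [0,0,0],
    [0,0,0],
  ],
  dr=[
    [0,0,0],
    [0,0,0],
    [0,0,0],
  ],
)

```text
clock: 21.55
tool_pos: [0.5438, 0.3022, 0.1501]
eef_rot: [-3.138, 0.0, 1.376]
wrist_force: [-11.6, 1.3, 2.2]
opening: 0.0
grip_force: 5.3
```

Call:
step_arm(
  xyz=[
    [0,-15,0],
    [0,-30,0],
    [0,-30,-10],
    [0,-10,-48],
    [0,0,-48],
    [0,0,-48],
    [0,0,0],
    [0,0,0],
  ],
  dr=[
    [0,0,0],
    [0,0,0],
    [0,0,0],
    [0,0,0],
    [0,0,0],
    [0,0,0],
    [0,0,0],
    [0,0,0],
  ],
)

```text
clock: 22.35
tool_pos: [0.4631, 0.3186, 0.3056]
eef_rot: [3.139, -0.002, 1.375]
wrist_force: [0.7, -0.3, -0.0]
opening: 0.0001
grip_force: 0.0
```

Run:
```python
from h import *
st=(.5721,.2201,-.1917)
o=r.get_obs(); print(o["clock"],o["tool_pos"],o["wrist_force"])
W=vision.get_image("wrist"); c=cal("wrist"); draw(W,"wrist",st,0,c); save("end.png",W)
for m in finder.silhouettes("bar","wrist")[:3]:
    w=px2w("wrist",np.argwhere(m["pixels"])[:,::-1],.101,c)[:,:2].astype(np.float32); print(m["confidence"],cv2.minAreaRect(w))
```

```text
22.35 [0.4630558  0.31861914 0.30563962] [ 0.71618405 -0.2671452  -0.01368332]
0.95 ((0.5691261887550354, 0.22376638650894165), (0.1964164674282074, 0.030301209539175034), 78.80870056152344)
0.66 ((0.32297393679618835, 0.23573972284793854), (0.16253851354122162, 0.02412322349846363), 7.576659202575684)
```

View pics/end.png

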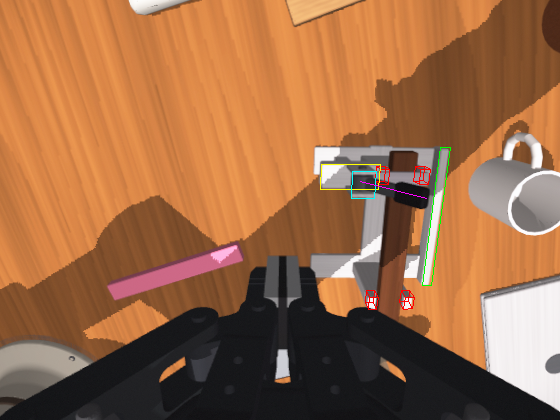

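The lever lies along the drawn closed line to (428,198), over the bar, which rests between the saddle walls (385,175)/(422,175); the stop was met at 11.6 N and the arm is clear. Handing in.

```bash
python3 -c "
from h import *
print(close_job())"
```

```text
the job is handed in; nothing more can be done
None
```

The job is handed in at about 22 s of the 59 s allowed: the long bar lies centred in both saddles to within a few mm, the lever was pushed back to its closed stop at 11.6 N, and the arm was clear of everything. The hand-in returned no verdict.

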